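# Pack up the mosaic kit on the crate desk

### The arm

A 7-joint arm with a two-finger parallel gripper is mounted at the origin on the work surface. World frame = base frame: x ahead of the robot, y to its left, z up, the work surface at z = 0. Lengths are in m, angles in rad, forces in N, time in s.
With the tool pointing down it reaches from about 0.425 to 0.925 m from the base axis. Payload 6.8 kg.
Tool frame: the origin (TCP) lies on the front face of the gripper's body, between the roots of the fingers; the fingertips stand 73 mm ahead of it and the grasp point (between the pads) lies 54 mm ahead of it (env.nose_length is the distance from the TCP to the fingertips, in m); z points along the fingers, y is the line along which they close (so a half turn about z gives the same grasp; the last joint's range is limited). The gripper opens to 85 mm and grips with 20 to 120 N. Pads are 22 mm wide; open, the fingers measure 114 mm over their backs; the gripper's body (76 mm by 85 mm) begins 54 mm behind the grasp point. The pads swing forward as they close: fully open they stand 13 mm farther back than shut.
Start: joints at [-1.248, 0.477, 0.022, 1.555, -0.011, 1.109, -0.083], TCP at [0.282, 0.613, 0.304] pointing down, gripper open.
Joint ranges: [-2.96, 2.96], [-0.34, 2.1], [-1.41, 1.46], [0.24, 2.44], [-1.37, 4.51], [0.17, 1.92], [-2.96, 2.96]. Speed limits (rad/s): [2.39, 2.39, 3.14, 3.14, 3.14, 3.14, 3.14].

### API

Orientations are given as a unit quaternion [w, x, y, z].
In Python, from cell import env, kin, camera, calibration, job gives the robot as it stands. The module is installed in compiled form; this text tells all that it offers. Calls block until the motion is done:
- env.reach(position, orientation): joint-space move of the TCP to a pose.
- env.movel(position, velocity=0.15, rot=None, stop_force=None): straight line of the TCP; rot=None keeps the orientation; velocity is the mean speed in m/s. With stop_force (N) it stops when the force on the tool has changed by that much, and returns True; else False.
- env.goto_joints(angles): joint-space move.
- env.grip(opening, f_grip=None): finger opening in m; f_grip is the grip in N (None keeps the last); returns when the fingers have stopped.
- env.dwell(seconds).
- kin.inverse_kinematics(position, orientation): joint angles nearest the present ones, or None.
- env.get_state(): the state.
- camera(name): name is "scene" or "side" or "wrist"; returns (picture, depth): 420x560x3 uint8, blue, green, red; 420x560 float32, m along the optical axis (not along the pixel's ray), 0 where there is no reading.
- calibration(name): a dict with "fx", "fy", "cx", "cy" (pixels), "rvec" (rotation vector, rad) and "tvec" (3), from world to camera coordinates, as OpenCV has them. Camera axes: x right, y down, z forward; pixel columns grow to the right and rows downward; lengths in m; the calibration is good to about 2 mm. A picture is of the moment at which its call begins: read the wrist's pose just before it. calibration takes no time and is no camera call; for the wrist camera it gives the pose at the moment of the call.
A pose or a line that the arm cannot do raises env.PlanningError and nothing moves.
- job.job_done(): hands the job in; it is judged then, once.
The state is a dict: "time": time; "qpos": joint angles; "joint_velocities": joint speeds; "joint_torque": joint torques, N m; "tcp_pos": TCP position; "orientation": TCP orientation; "force": force on the tool from outside, world axes, zero at the start; "torque": the same for the moment, N m; "opening": finger opening in m; "gripper_force": force on a finger pad.
Only numpy, scipy, OpenCV 4.12 (cv2) and the standard library are available. Lean on these libraries where they do the work, as an engineer would, in place of code of your own. Each camera call takes 0.05 s, during which the arm holds its last target. There are 200 camera calls.

### The job

Pack up the mosaic kit for the night: first take the scraper block and wipe all the loose tile chips off the white board into its black trough, without touching the chips with the fingers, and stand the scraper back upright in the middle of its cork mat. Then slide the tray's lock bar right back to its parked end, lay each tool that is on the desk flat in the compartment of its own colour, head towards the lock-bar end, and only then slide the lock bar forward to its end stop over the tools. Leave the mug, glue jar, pencil and phone where they are.

Things in the scene. Friction and masses are not known exactly. Their poses are not given: they have to be found in the camera images.
- tray: Grey tool tray, fixed, 226 x 190 mm. Origin at desk level; +x along the compartments towards the parked lock bar. Compartments at y = 60 (red), 0 (yellow), -60 (teal), coloured floors at z = 6, walls to z = 20: a handle slot 26 mm wide at x -88 to -36, a head pocket 52 mm wide at x 34 to 88, no walls between (finger channel across the tray). Side rails at y = +-100, x > 34, to z = 31.
- bay_red (a point): Centre of the red compartment on its floor, 6 mm above the desk; axes as the tray's: a tool lies right with its origin here and its x axis along this x axis, head to +x.
- bay_yellow (a point): Centre of the yellow compartment on its floor, 6 mm above the desk; axes as the tray's: a tool lies right with its origin here and its x axis along this x axis, head to +x.
- bay_teal (a point): Centre of the teal compartment on its floor, 6 mm above the desk; axes as the tray's: a tool lies right with its origin here and its x axis along this x axis, head to +x.
- lock (a joint): Tray's transport lock: aluminium hold-down bar across the tray, 22 mm wide, z = 24 to 29, with a black grip block, sliding along the tray's -x. 0 = parked over the far end block (bar at tray x = 115); 0.060 m = its end stop over the head pockets (tray x = 55); starts at 0.03 to 0.05. Slides at about 1.5 N and stays where left.
- lock_grip (a point): Centre of the black grip block on the lock bar: 22 mm (tray x) by 34 mm (tray y), 30 mm tall, from z = 29 to z = 59. This point is at z = 46 and moves with the bar.
- board: Mosaic work board, fixed, white top 22 mm above the desk. Origin at desk level; white top x -80 to +90, y -65 to +65, with plywood lips 8 mm high along both sides and the +x end. At its -x end the top drops off into a black trough.
- trough (a point): Centre of the black catch trough's floor, 4 mm above the desk, axes as the board's: the trough is 60 mm (x) by 130 mm (y); its outer wall at x = -30 is 12 mm higher than its floor, the board's top at x = +30 is 18 mm higher than its floor.
- mat: Cork mat of the scraper, fixed, 50 (x) x 120 (y) x 4 mm. Origin at its underside's centre.
- scraper: Scraper block, stands on the cork mat. Origin at the centre of its underside. Black rubber base 26 mm (x) by 90 mm (y), 24 mm tall; on it a wooden handle 22 mm (x) by 50 mm (y), from z = 24 to z = 54. Its long faces push along x.
- brush: Flat brush with a red handle, flat on the desk, may be absent. 150 mm long (x -75 to +75), origin at mid-length on the underside, +x towards the head, z up. Handle x -75 to +30, 16 mm wide, 14 mm tall; grip it across the width near the origin. Head (ferrule, bristles) x +30 to +75, up to 36 mm wide, 10 mm tall. Its compartment is the red one.
- spatula: Glue spatula with a yellow handle, flat on the desk, may be absent. 150 mm long (x -75 to +75), origin at mid-length on the underside, +x towards the head, z up. Handle x -75 to +30, 16 mm wide, 14 mm tall; grip it across the width near the origin. Head: steel blade x +30 to +75, 40 mm wide, 4 mm thick. Its compartment is the yellow one.
- clip: Long teal plastic clip, flat on the desk, may be absent. 150 mm long (x -75 to +75), origin at mid-length on the underside, +x towards the head, z up. Handle x -75 to +30, 16 mm wide, 14 mm tall; grip it across the width near the origin. Head: jaw x +30 to +75, 30 mm wide, 12 mm tall. Its compartment is the teal one.
- mug: White ceramic mug, radius 40, 90 mm tall; a bystander. Origin under its centre.
- glue_jar: Glue jar, radius 26, 75 mm tall; a bystander. Origin under its centre.
- pencil: Green pencil lying beyond the board, 170 mm long, 8 mm thick; a bystander. Origin near mid-length, underside.
- phone: Black phone, 150 x 72 x 9 mm; a bystander. Origin under its centre.
- tile1: Loose dark blue mosaic chip on the board, may be absent, 24 x 24 x 8 mm, origin at the centre of its underside as built.
- tile2: Loose terracotta mosaic chip on the board, may be absent, 24 x 24 x 8 mm, origin at the centre of its underside as built.
- tile3: Loose green mosaic chip on the board, may be absent, 24 x 24 x 8 mm, origin at the centre of its underside as built.
- tile4: Loose bright blue mosaic chip on the board, may be absent, 24 x 24 x 8 mm, origin at the centre of its underside as built.
- tile5: Loose orange mosaic chip on the board, may be absent, 24 x 24 x 8 mm, origin at the centre of its underside as built.

How it is judged:
By the outcome, as a careful person would: the job done as asked, in the order asked, and still so for the second after the job is handed in, with the robot touching nothing.
Of brush, spatula, clip only 2 to 3 are there at a start; the rules pass over those that are not, and their reading is None.
Of tile1, tile2, tile3, tile4, tile5 only 3 to 5 are there at a start; the rules pass over those that are not, and their reading is None.
At some moment in a run one of brush, spatula, clip may be knocked a few centimetres aside while the robot is not near it.
Once in a run the grip may slacken for a moment while it holds something.
It also fails if it takes over 210 s, if anything falls off the work surface, if the arm or the gripper's body presses on something with over 40 N, if the wrist force passes 120 N, or if a joint passes its speed limit or range.

## Working session

There is one attempt and no reset: what is moved stays moved. The work goes in short steps, each a Python script; the robot and the scene stay as the last script left them, time stands still between calls to the robot, and variables do not carry over. Pictures are saved under pics/ and viewed, at most 14 in all, crops included, and the job is handed in when it is done.

```bash
mkdir -p pics; ls
python3 - <<'E'
from cell import env,camera,calibration
import cv2,numpy as np
for n in("scene","side","wrist"):
    p,d=camera(n); cv2.imwrite(f"pics/{n}0.png",p); np.savez(f"pics/{n}0.npz",p=p,d=d,**calibration(n)); c=calibration(n); print(n,c)
print(env.get_state())
E
```

```text
pics
scene {'fx': 405.90319773261274, 'fy': 405.90319773261274, 'cx': 284.7387625685778, 'cy': 205.160055539378, 'rvec': array([ 2.08493892,  1.42489743, -0.52699968]), 'tvec': array([-0.21602523, -0.39746206,  1.42130452])}
side {'fx': 490.2382472251162, 'fy': 490.2382472251162, 'cx': 281.8470040181769, 'cy': 211.54391856028826, 'rvec': array([ 2.25099768, -0.40191897,  0.18487392]), 'tvec': array([-0.57993983,  0.15529339,  1.23965053])}
wrist {'fx': 372.67559647063234, 'fy': 372.67559647063234, 'cx': 278.36147770885856, 'cy': 204.7758729099346, 'rvec': array([-2.40685787, -1.54098691, -0.24850573]), 'tvec': array([-0.67344103, -0.03932136,  0.38122305])}
{'time': 0.15, 'qpos': array([-1.24806177,  0.47764695,  0.02236646,  1.55618736, -0.01149838,
        1.10931251, -0.08309469]), 'joint_velocities': array([ 7.44994084e-05, -1.52009141e-03, -1.62209203e-03, -5.86182784e-03,
        6.85807513e-04, -5.69998509e-04,  1.19385623e-03]), 'joint_torque': array([ 3.02373162e-03, -5.96923041e+01,  1.61038522e+00, -2.81490648e+01,
        1.26207591e-02,  6.57870696e-03, -1.83331434e-05]), 'tcp_pos': array([0.28176541, 0.61300116, 0.30314037]), 'orientation': array([-9.76304452e-05,  2.13751798e-01,  9.76887742e-01, -7.06131710e-04]), 'force': array([ 0.78491059, -1.21350866,  0.39826708]), 'torque': array([ 0.03300967,  0.05578548, -0.00968842]), 'gripper_force': 0.0, 'opening': 0.08496551720568718}
```

View pics/scene0.png

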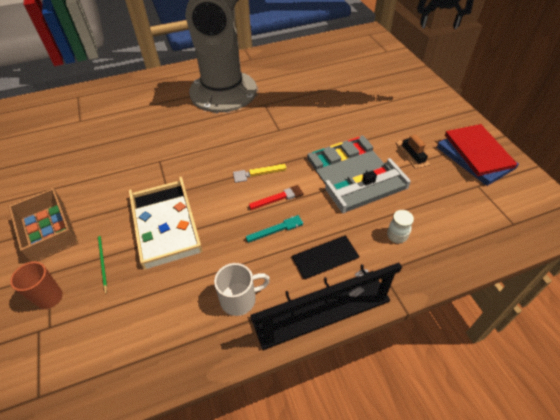

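View pics/side0.png

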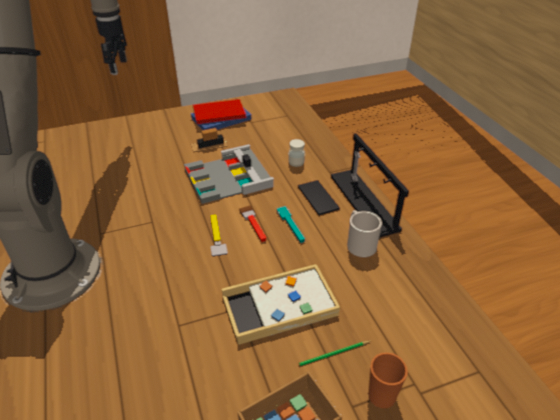

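The scene picture shows the scraper at (414,150), the tray at (358,172) with its lock grip at (370,178), and the board at (165,222) with five chips and its trough at (158,195). The spatula head is at (240,176), the brush head at (293,193) and the clip head at (293,222). All three tools are present.

```bash
cat > h.py <<'E'
from cell import env,kin,camera,calibration,job
import cv2,numpy as np
from scipy.spatial.transform import Rotation as R
def shot(n,name=None):
    c=calibration(n); p,d=camera(n)
    if name: cv2.imwrite(f"pics/{name}.png",p)
    return p,d,c
def cloud(d,c):
    v,u=np.mgrid[:d.shape[0],:d.shape[1]]
    P=np.stack([(u-c['cx'])/c['fx']*d,(v-c['cy'])/c['fy']*d,d],-1)
    W=(P-np.ravel(c['tvec']))@R.from_rotvec(np.ravel(c['rvec'])).as_matrix()
    W[d<=0]=np.nan
    return W
def hsv(p): return cv2.cvtColor(p,cv2.COLOR_BGR2HSV)
def down(yaw):  # tool down; tool y axis (closing line) at angle yaw from world x
    cy,sy=np.cos(yaw),np.sin(yaw)
    M=np.array([[sy,cy,0],[-cy,sy,0],[0,0,-1.]])  # columns x,y,z
    q=R.from_matrix(M).as_quat(); return np.r_[q[3],q[:3]]
def axis(P):
    m=P.mean(0); w,v=np.linalg.eigh(np.cov((P-m).T)); return m,v[:,-1],np.sqrt(w)
E
python3 - <<'E'
from h import *
for n in("scene","side"):
    z=np.load(f"pics/{n}0.npz"); W=cloud(z['d'],z); H=hsv(z['p']).astype(int); h,s,v=H[...,0],H[...,1],H[...,2]
    x,y,zz=W[...,0],W[...,1],W[...,2]
    print(n)
    ok=(zz<.12)&(zz>-.02)&(x>.3)&(x<1.0)&(abs(y)<.7)
    for nm,m in dict(red=((h<5)|(h>174))&(s>180)&(v>80),yellow=(h>22)&(h<33)&(s>150)&(v>110),teal=(h>78)&(h<96)&(s>120)&(v>60),
        dark=(v<45),white=(s<50)&(v>150),blue=(h>98)&(h<125)&(s>100)&(v>60),green=(h>50)&(h<78)&(s>80),orange=(h>3)&(h<15)&(s>170)&(v>150)).items():
        k,L,st,ce=cv2.connectedComponentsWithStats((m&ok).astype(np.uint8))
        for i in range(1,k):
            if st[i,4]<25: continue
            P=W[L==i]; mm,a,sd=axis(P[:,:2])
            print(nm,st[i,4],ce[i].round(),'mean',np.nanmean(P,0).round(3),'ang',round(np.degrees(np.arctan2(a[1],a[0])),1),'len',(sd*np.sqrt(12)).round(3),'zmax',np.percentile(P[:,2],95).round(3))
    if n=="scene": print('deskz',[W[r,c].round(3) for r,c in((130,200),(250,400),(200,110))])
E
```

```text
scene
red 1860 [481. 149.] mean [0.603 0.601 0.04 ] ang 174.5 len [0.121 0.184] zmax 0.043
red 51 [359. 148.] mean [0.44  0.302 0.007] ang 179.7 len [0.016 0.048] zmax 0.01
red 47 [379. 170.] mean [0.548 0.309 0.009] ang 122.7 len [0.022 0.055] zmax 0.009
red 220 [267. 200.] mean [ 0.538 -0.025  0.013] ang 93.4 len [0.017 0.102] zmax 0.016
yellow 40 [341. 154.] mean [0.445 0.238 0.007] ang -179.5 len [0.011 0.048] zmax 0.009
yellow 130 [267. 169.] mean [0.428 0.013 0.014] ang 81.5 len [0.015 0.102] zmax 0.017
yellow 41 [358. 178.] mean [0.55  0.239 0.007] ang 120.5 len [0.017 0.028] zmax 0.01
teal 67 [324. 160.] mean [0.447 0.181 0.007] ang 177.8 len [0.018 0.05 ] zmax 0.01
teal 67 [342. 184.] mean [0.554 0.187 0.007] ang 94.6 len [0.017 0.041] zmax 0.01
teal 389 [276. 228.] mean [ 0.633 -0.035  0.013] ang 93.5 len [0.022 0.151] zmax 0.016
dark 198 [414. 152.] mean [0.531 0.43  0.023] ang -172.1 len [0.019 0.094] zmax 0.03
dark 32 [444. 151.] mean [0.549 0.526 0.01 ] ang -167.4 len [0.005 0.041] zmax 0.016
dark 36 [459. 162.] mean [0.604 0.537 0.01 ] ang -165.8 len [0.006 0.047] zmax
[... 5590 characters left out ...]
[272. 416.] mean [ 0.394 -0.552  0.016] ang 160.7 len [0.015 0.022] zmax 0.018
green 208 [331. 354.] mean [ 0.561 -0.461  0.006] ang -179.8 len [0.006 0.148] zmax 0.01
orange 74 [225. 102.] mean [0.63  0.649 0.038] ang 168.0 len [0.065 0.17 ] zmax 0.043
orange 93 [258. 227.] mean [ 0.539 -0.025  0.01 ] ang 91.5 len [0.022 0.094] zmax 0.017
orange 60 [265. 286.] mean [ 0.484 -0.251  0.03 ] ang 74.3 len [0.018 0.026] zmax 0.033
orange 228 [389. 368.] mean [ 0.627 -0.571  0.081] ang -138.7 len [0.084 0.129] zmax 0.102
orange 85 [287. 412.] mean [ 0.424 -0.554  0.016] ang -163.9 len [0.014 0.026] zmax 0.019
orange 146 [307. 414.] mean [ 0.458 -0.571  0.016] ang 150.3 len [0.022 0.026] zmax 0.019
```

Run:
```python
from h import *
s=env.get_state(); q=s['orientation']; M=R.from_quat(np.r_[q[1:],q[0]]).as_matrix(); print('tool y now',M[:,1].round(3))
c=calibration('wrist'); print('cam in tool',(M.T@(-R.from_rotvec(c['rvec']).as_matrix().T@c['tvec']-s['tcp_pos'])).round(3))
for p in((.52,.43,.2),(.52,.245,.2),(.54,-.03,.2),(.45,-.3,.2),(.6,-.3,.2),(.63,-.03,.2)):
  print(p,[(y,None if (j:=kin.inverse_kinematics(np.array(p),down(np.radians(y)))) is None else j.round(2)[[0,6]]) for y in(-180,-90,0,90)])
env.reach([.50,.35,.30],down(np.pi/2))
p,d,c=shot('wrist','w1'); np.savez('pics/w1.npz',p=p,d=d,**c); print(env.get_state()['time'])
env.reach([.50,-.15,.34],down(np.pi/2))
p,d,c=shot('wrist','w2'); np.savez('pics/w2.npz',p=p,d=d,**c); print(env.get_state()['time'],env.get_state()['qpos'].round(2))
```

```text
tool y now [ 0.418  0.909 -0.001]
cam in tool [ 0.083 -0.    -0.069]Traceback (most recent call last):
  File "<stdin>", line 5, in <module>
  File "h.py", line 18, in down
    q=R.from_matrix(M).as_quat(); return np.r_[q[3],q[:3]]
      ~~~~~~~~~~~~~^^^
  File "scipy/spatial/transform/_rotation.pyx", line 1143, in scipy.spatial.transform._rotation.Rotation.from_matrix
ValueError: Non-positive determinant (left-handed or null coordinate frame) in rotation matrix 0: [[-1.2246468e-16 -1.0000000e+00  0.0000000e+00]
 [ 1.0000000e+00 -1.2246468e-16  0.0000000e+00]
 [ 0.0000000e+00  0.0000000e+00 -1.0000000e+00]].
```

```bash
sed -i 's/\[\[sy,cy,0\],\[-cy,sy,0\]/[[-sy,cy,0],[cy,sy,0]/' h.py
python3 - <<'E'
from h import *
for p in((.52,.43,.2),(.52,.245,.2),(.54,-.03,.2),(.45,-.3,.2),(.6,-.3,.2),(.63,-.03,.2)):
  print(p,[(y,None if (j:=kin.inverse_kinematics(np.array(p),down(np.radians(y)))) is None else np.array(j).round(2)[[0,6]]) for y in(-180,-90,0,90)])
env.reach([.56,.35,.30],down(np.pi/2))
p,d,c=shot('wrist','w1'); np.savez('pics/w1.npz',p=p,d=d,**c); print(env.get_state()['time'])
env.reach([.58,-.15,.34],down(np.pi/2))
p,d,c=shot('wrist','w2'); np.savez('pics/w2.npz',p=p,d=d,**c); print(env.get_state()['time'],env.get_state()['qpos'].round(2))
E
```

```text
(0.52, 0.43, 0.2) [(-180, array([-0.55,  2.18])), (-90, array([-1.21, -1.98])), (0, array([-0.99, -0.62])), (90, array([-0.78,  0.78]))]
(0.52, 0.245, 0.2) [(-180, array([-0.34,  2.46])), (-90, array([-1.03, -1.75])), (0, array([-0.83, -0.35])), (90, array([-0.6 ,  1.05]))]
(0.54, -0.03, 0.2) [(-180, array([-0.91, -2.34])), (-90, array([-0.68, -1.16])), (0, array([-0.49,  0.24])), (90, array([-0.33,  1.69]))]
(0.45, -0.3, 0.2) [(-180, array([-0.38, -1.81])), (-90, array([-0.1 , -0.67])), (0, array([-0.05,  0.85])), (90, array([-0.22,  2.61]))]
(0.6, -0.3, 0.2) [(-180, array([-0.35, -1.97])), (-90, array([-0.31, -0.49])), (0, array([-0.27,  1.02])), (90, array([-0.  ,  2.27]))]
(0.63, -0.03, 0.2) [(-180, array([-0.81, -2.37])), (-90, array([-0.55, -1.2 ])), (0, array([-0.46,  0.29])), (90, array([-0.26,  1.68]))]
1.625
3.5 [-0.04  0.32  0.24  1.72 -0.08  1.11  1.8 ]
```

View pics/w1.png

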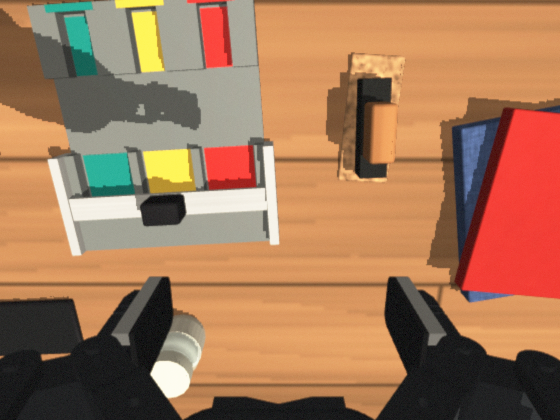

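View pics/w2.png

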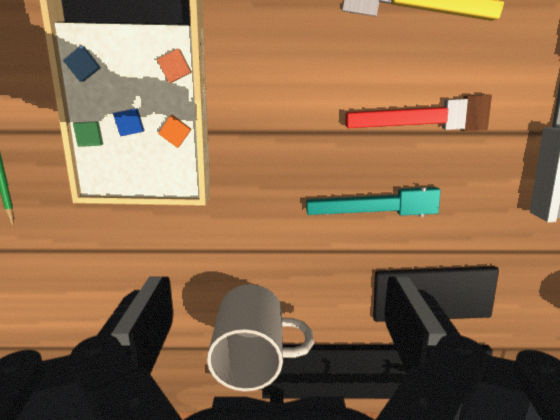

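In w1 the tray spans (30–280, 0–255), with the grip block at (163,209), the mat around (372,118) and the scraper handle at (380,132). In w2 the board top covers (58–200, 24–200) with five chips, and the brush, clip and spatula are at (420,112), (375,203) and (425,5). Next I measure them.

```bash
cat >> h.py <<'E'
def rect(W,m,mn=25,big=True):
    k,L,st,ce=cv2.connectedComponentsWithStats(m.astype(np.uint8)); out=[]
    for i in range(1,k):
        if st[i,4]<mn: continue
        P=W[L==i]; (c,s,a)=cv2.minAreaRect((P[:,:2]*1000).astype(np.float32))
        if s[0]<s[1]: s=s[::-1]; a+=90
        out.append((st[i,4],ce[i].round(),np.round(c,1),np.round(s,1),round((a+90)%180-90,1),np.round(np.median(P[:,2])*1000,1)))
    return out   # area,pixel,centre mm,(long,short),angle of long side,z
def masks(p):
    H=hsv(p).astype(int); h,s,v=H[...,0],H[...,1],H[...,2]
    return dict(red=((h<5)|(h>174))&(s>180)&(v>80),yellow=(h>22)&(h<33)&(s>150)&(v>70),teal=(h>78)&(h<96)&(s>120)&(v>50),white=(s<60)&(v>120),dark=v<45,orange=(h>3)&(h<15)&(s>150)&(v>120))
E
python3 - <<'E'
from h import *
z=np.load("pics/w1.npz");W=cloud(z['d'],z);m=masks(z['p']);Z=W[...,2];X=W[...,0];Y=W[...,1]
print('desk z',np.nanmedian(Z[250:300,300:340]))
for n in('red','yellow','teal'):print(n,*rect(W,m[n]&(Z<.012)&(Z>-.01),80),sep='\n ')
print('rails/bar',*rect(W,(Z>.024)&(Z<.036)&(Y<.40)&(X>.4),80),sep='\n ')
print('walls',*rect(W,(Z>.016)&(Z<.0225)&(Y<.37)&(X>.35),80),sep='\n ')
print('grip',*rect(W,(Z>.054)&(Z<.065)&(Y<.37)&(X>.4),40),sep='\n ')
reg=(Y>.38)&(Y<.48)&(X<.62)&(X>.42)
print('handle',*rect(W,reg&(Z>.05),40),'base',*rect(W,reg&(Z>.022)&(Z<.035),40),'base+handle',*rect(W,reg&(Z>.015),40),sep='\n ')
print('mat',*rect(W,reg&(Z>.0025),100),sep='\n ')
z=np.load("pics/w2.npz");W=cloud(z['d'],z);m=masks(z['p']);Z=W[...,2];X=W[...,0];Y=W[...,1]
reg=(Y<-.2)&(Y>-.42)
print('desk z',np.nanmedian(Z[250:270,30:180]))
print('board',*rect(W,reg&(Z>.012)&(Z<.04),500),'lips',*rect(W,reg&(Z>.027)&(Z<.034),60),'white',*rect(W,m['white']&reg&(Z>.018)&(Z<.034),300),'trough',*rect(W,reg&(Z<.009)&m['dark'],100),sep='\n ')
for n in('red','yellow','teal'):print(n,*rect(W,m[n]&(Z<.03),80),sep='\n ')
E
```

```text
desk z -0.000804948110053848
red
 (np.int32(1459), array([216.,  37.]), array([439.9, 295.7]), array([47.6, 22.8]), 3.5, np.float64(6.0))
 (np.int32(1906), array([230., 167.]), array([558.6, 303.5]), array([47.2, 41.6]), -86.7, np.float64(5.9))
yellow
 (np.int32(1210), array([147.,  41.]), array([443.6, 234.3]), array([48.4, 20.5]), 3.8, np.float64(6.0))
 (np.int32(1276), array([168., 165.]), array([557.6, 241.5]), array([43.7, 33. ]), -86.6, np.float64(6.0))
teal
 (np.int32(1224), array([81., 46.]), array([447.2, 173.6]), array([48.6, 19.9]), 4.2, np.float64(6.1))
 (np.int32(1772), array([109., 174.]), array([565.7, 181.9]), array([45.2, 42.3]), -86.4, np.float64(6.0))
rails/bar
 (np.int32(5848), array([165., 202.]), array([587.3, 245. ]), array([208.9,  98.2]), -86.6, np.float64(28.8))
 (np.int32(306), array([188., 335.]), array([742.8, 255. ]), array([45.6, 14.2]), 44.1, np.float64(30.5))
walls
 (np.int32(10080), array([140.,  34.]), array([439.6, 236.2]), array([190.8,  58.3]), -86.6, np.float64(19.4))
 (np.int32(390), array([260., 164.]), array([552.2, 333.9]), array([43.6, 16.4
[... 2352 characters left out ...]
oat64(29.4))
 (np.int32(60), array([229., 344.]), array([ 802.8, -208.6]), array([21.2,  3.5]), 48.1, np.float64(30.5))
 white
 (np.int32(18115), array([131., 109.]), array([ 532.2, -297.8]), array([170.4, 128.7]), -0.9, np.float64(21.4))
 trough
 (np.int32(2877), array([127.,  11.]), array([ 433.5, -297.5]), array([123. ,  21.2]), 89.1, np.float64(3.5))
red
 (np.int32(660), array([379., 116.]), array([534.2, -26.4]), array([102.2,  16. ]), -86.9, np.float64(12.9))
yellow
 (np.int32(1082), array([463.,   6.]), array([426.7,  14. ]), array([103.3,  15. ]), 82.5, np.float64(13.2))
teal
 (np.int32(2358), array([381., 203.]), array([629.1, -42. ]), array([148.5,  30.2]), -87.8, np.float64(12.1))
```

```bash
cat >> h.py <<'E'
def fr(o,deg):
    t=np.radians(deg); M=np.array([[np.cos(t),-np.sin(t)],[np.sin(t),np.cos(t)]])
    return lambda x,y,z: np.r_[np.array(o)+M@[x/1000,y/1000],z]
BY=-0.9; board=fr(np.array([.5322,-.2978])-.005*np.array([1,-.0157]),BY)
TY=3.4; tray=fr([.5046,.2401],TY)
def up(z,v=.25):
    p=env.get_state()['tcp_pos'].copy(); p[2]=z; env.movel(p,v)
def st(): 
    s=env.get_state(); return 't',round(s['time'],2),'tcp',s['tcp_pos'].round(4),'F',s['force'].round(1),'op',round(s['opening'],4),'gf',round(s['gripper_force'],1)
E
python3 - <<'E'
from h import *
xy=[.5185,.4387]; q=down(np.radians(92.1))
env.reach([*xy,.20],q)
env.movel([*xy,.1035],.12,stop_force=8); print(st())
env.grip(.01,60); print(st())
up(.16,.12); print(st())
shot('wrist','w3'); shot('scene','s3')
E
```

```text
('t', 6.62, 'tcp', array([0.519 , 0.4391, 0.1043]), 'F', array([0. , 0.3, 0.6]), 'op', 0.0854, 'gf', 0.0)
('t', 7.22, 'tcp', array([0.5186, 0.439 , 0.1039]), 'F', array([-0.4, -0.2,  2.9]), 'op', 0.0211, 'gf', 59.4)
('t', 7.85, 'tcp', array([0.5183, 0.4387, 0.1596]), 'F', array([-0.5,  0. , -2.1]), 'op', 0.0211, 'gf', 58.8)
```

View pics/w3.png

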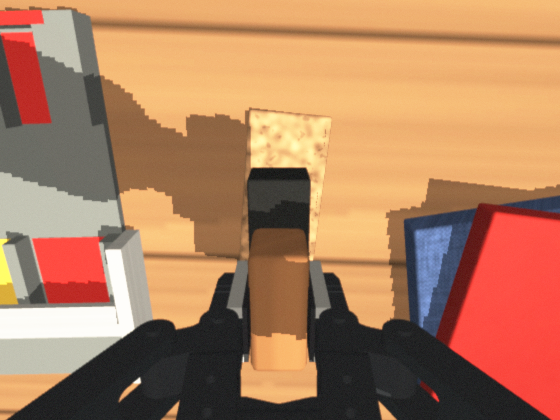

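The scraper is held squarely in the fingers, clear of the mat at (285,190). Now the wipe.

Run:
```python
from h import *
q=down(np.radians(BY))
up(.24)
env.reach(board(70,18,.24),q); print(st())
for y in(18,-18):
    env.movel(board(70,y,.20),.25)
    env.movel(board(70,y,.135),.15)
    c=env.movel(board(70,y,.1205),.03,stop_force=5); print(c,st())
    z=env.get_state()['tcp_pos'][2]+.0005
    s=env.movel(board(-88,y,z),.09,stop_force=30); print(s,st())
    up(.20)
env.movel(board(60,-18,.24),.25)
p,d,c=shot('scene','s4')
cv2.imwrite('pics/s4c.png',cv2.resize(p[150:300,90:260],None,fx=4,fy=4,interpolation=cv2.INTER_CUBIC)); print(st())
```

```text
('t', 10.97, 'tcp', array([ 0.5983, -0.2793,  0.2398]), 'F', array([-0.4, -0.1, -1.9]), 'op', 0.0212, 'gf', 58.9)
True ('t', 12.33, 'tcp', array([ 0.5977, -0.2808,  0.1219]), 'F', array([0.1, 0.3, 5.2]), 'op', 0.0209, 'gf', 59.9)
False ('t', 14.23, 'tcp', array([ 0.4398, -0.2783,  0.1223]), 'F', array([ 0.3, -0.5, -1.7]), 'op', 0.0211, 'gf', 58.8)
True ('t', 16.42, 'tcp', array([ 0.5979, -0.3169,  0.1291]), 'F', array([0.1, 1.2, 3. ]), 'op', 0.0214, 'gf', 59.8)
False ('t', 18.32, 'tcp', array([ 0.4388, -0.3142,  0.1293]), 'F', array([ 0.1,  0.8, -1.9]), 'op', 0.0214, 'gf', 59.2)
('t', 19.57, 'tcp', array([ 0.5846, -0.3171,  0.2386]), 'F', array([ 0.3, -0.2, -1. ]), 'op', 0.0212, 'gf', 59.1)
```

View pics/s4c.png

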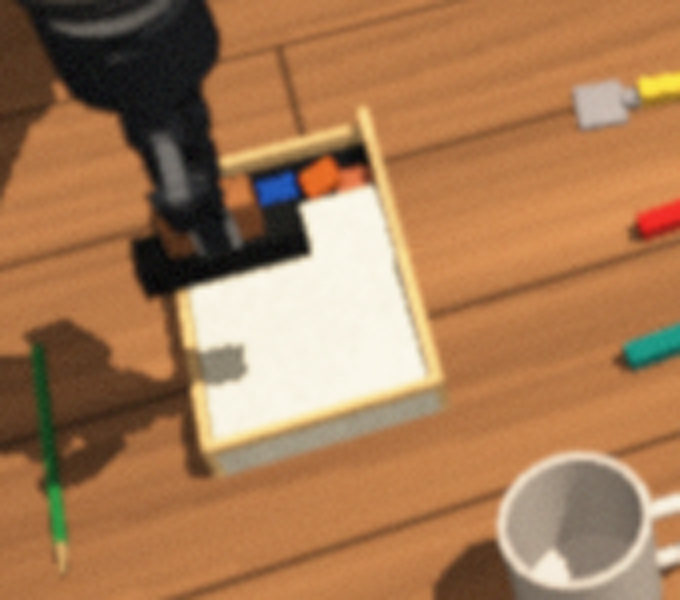

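Pass 1 put three chips in the trough, at (275,185), (320,178) and (352,178) in the crop. Pass 2 landed 7 mm too high, on the side lip, so I repeat it a few millimetres further in.

Run:
```python
from h import *
for y in(-14.5,-12):
    env.movel(board(70,y,.20),.25)
    env.movel(board(70,y,.135),.15)
    c=env.movel(board(70,y,.1205),.03,stop_force=5); print(c,st())
    z=env.get_state()['tcp_pos'][2]+.0005
    if z<.125: break
    up(.15)
if z<.125:
    s=env.movel(board(-88,y,z),.09,stop_force=30); print(s,st())
up(.24)
env.movel(board(60,30,.27),.3)
p,d,c=shot('scene','s5')
env.movel(board(60,-10,.27),.25)
w,d2,c2=shot('wrist')
a=cv2.resize(p[150:300,90:260],None,fx=2.4,fy=2.4,interpolation=cv2.INTER_CUBIC)
w=cv2.resize(w,(380,360))
cv2.imwrite('pics/s5c.png',np.hstack([a[:360,:400],w]));print(st())
```

```text
True ('t', 20.94, 'tcp', array([ 0.5972, -0.3136,  0.1219]), 'F', array([-0.5,  0.7,  4.5]), 'op', 0.0212, 'gf', 59.8)
False ('t', 22.84, 'tcp', array([ 0.4393, -0.3108,  0.1223]), 'F', array([ 0.3,  0.4, -1.5]), 'op', 0.0211, 'gf', 59.1)
('t', 24.54, 'tcp', array([ 0.5854, -0.3099,  0.2695]), 'F', array([-0.1,  0.4, -1.7]), 'op', 0.0209, 'gf', 59.1)
```

View pics/s5c.png

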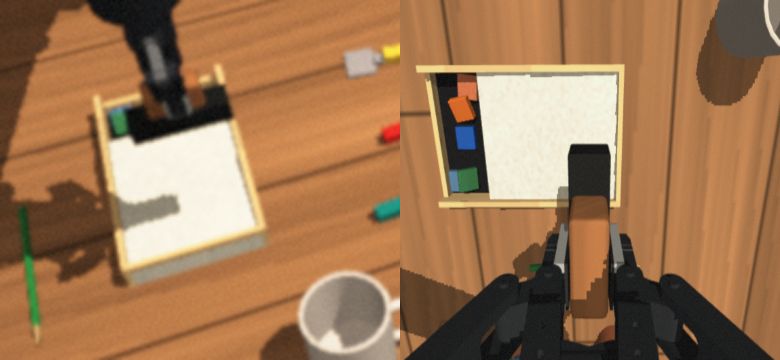

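All five chips lie in the trough: terracotta (467,85), orange (461,108), blue (465,137), dark blue (455,180) and green (466,180). The white top is clear. I check their heights before returning the scraper.

Run:
```python
from h import *
w,d,c=shot('wrist'); W=cloud(d,c); H=hsv(w); m=(H[...,1]>100)&(H[...,2]>60)&(W[...,0]<.455)&(W[...,0]>.38)&(abs(W[...,1]+.297)<.062)
for r in rect(W,m,60): print(r)
P=W[m]; print('z pct',np.percentile(P[:,2],[5,50,95,100]).round(4),'x max',np.percentile(P[:,0],[99,100]).round(4))
# return scraper
q=down(np.radians(-3.3+90)); xy=[.5129,.4395]
env.reach([*xy,.20],q); print(st())
w,d,c=shot('wrist','w6')
```

```text
(np.int32(1623), array([ 94., 118.]), array([ 422.4, -256.4]), array([47.4, 42.5]), 8.8, np.float64(12.5))
(np.int32(3238), array([ 72., 183.]), array([ 406., -297.]), array([124.2,  52.1]), -89.7, np.float64(14.8))
(np.int32(845), array([ 96., 162.]), array([ 417.1, -295.6]), array([30.3, 27. ]), -1.2, np.float64(11.2))
z pct [0.0052 0.013  0.0224 0.0313] x max [0.4412 0.4508]
('t', 27.26, 'tcp', array([0.514 , 0.4382, 0.2002]), 'F', array([ 0.8,  0.3, -2. ]), 'op', 0.0208, 'gf', 59.0)
```

View pics/w6.png

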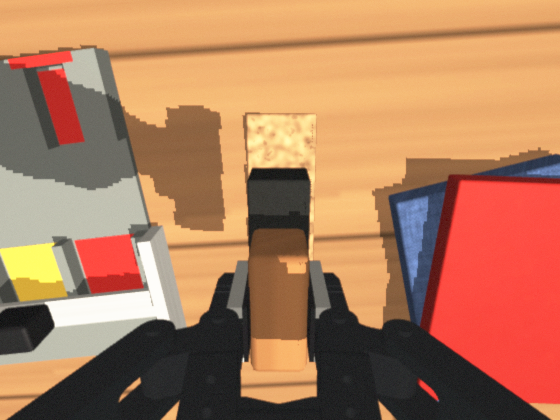

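Run:
```python
from h import *
xy=[.5129,.4395]
env.movel([*xy,.115],.12); c=env.movel([*xy,.1025],.03,stop_force=5); print(c,st())
env.grip(.085); up(.20)
q=down(np.radians(TY))
env.reach(tray(84.4,0,.20),q)
w,d,c=shot('wrist'); np.savez('pics/w7.npz',p=w,d=d,**c)
env.movel(tray(84.4,0,.108),.15,stop_force=8); print(st())
env.grip(.01,30); print(st())
p=env.get_state()['tcp_pos']; z=p[2]
c=env.movel(tray(124,0,z),.05,stop_force=12); print(c,st())
env.grip(.06); print(st()); up(.2)
env.reach([.56,.33,.30],down(np.pi/2))
w,d,c=shot('wrist','w8'); np.savez('pics/w8.npz',p=w,d=d,**c)
W=cloud(d,c);X,Y,Z=np.moveaxis(W,-1,0)
print('grip',*rect(W,(Z>.054)&(Z<.065)&(Y<.37)&(X<.68)&(X>.5),40),sep='\n ')
reg=(Y>.38)&(Y<.48)&(X<.62)&(X>.42)
print('handle',*rect(W,reg&(Z>.05)&(Z<.1),40),'base',*rect(W,reg&(Z>.022)&(Z<.035),40),'mat',*rect(W,reg&(Z>.0025)&(Z<.1),100),sep='\n ')
env.reach([.58,-.12,.34],down(np.pi/2))
w,d,c=shot('wrist','w9'); np.savez('pics/w9.npz',p=w,d=d,**c)
W=cloud(d,c);X,Y,Z=np.moveaxis(W,-1,0);m=masks(w)
for n in('red','yellow','teal'):print(n,*rect(W,m[n]&(Z<.03),80),sep='\n ')
print(st())
```

```text
True ('t', 28.58, 'tcp', array([0.5132, 0.4397, 0.1039]), 'F', array([-0.8, -0.1,  5.7]), 'op', 0.0207, 'gf', 59.9)
('t', 31.47, 'tcp', array([0.5894, 0.2453, 0.1087]), 'F', array([-0.4, -0. ,  0.2]), 'op', 0.0849, 'gf', 0.0)
('t', 32.06, 'tcp', array([0.5892, 0.2452, 0.1085]), 'F', array([ 0.2, -0.6,  4. ]), 'op', 0.0216, 'gf', 34.4)
True ('t', 32.72, 'tcp', array([0.6216, 0.2472, 0.1085]), 'F', array([-3.8,  0.4,  8.3]), 'op', 0.0213, 'gf', 35.1)
('t', 33.17, 'tcp', array([0.6209, 0.2472, 0.1079]), 'F', array([-0.4, -0.5, -1. ]), 'op', 0.0602, 'gf', 0.0)
grip
 (np.int32(827), array([190., 244.]), array([618.8, 247.8]), array([34.2, 21.7]), -86.9, np.float64(58.1))
handle
 (np.int32(1701), array([411., 125.]), array([513.2, 439.1]), array([49.9, 22.6]), -3.2, np.float64(57.0))
 base
 (np.int32(1651), array([399., 116.]), array([513.4, 439.4]), array([90.2, 27. ]), -3.9, np.float64(27.2))
 mat
 (np.int32(6408), array([397., 117.]), array([513. , 439.4]), array([119.3,  49.9]), -3.2, np.float64(26.6))
red
 (np.int32(1001), array([353., 117.]), array([534.2, -26.2]), array([102. ,  15.9]), -86.9, np.float64(13.1))
yellow
 (np.int32(1076), array([431.,   6.]), array([428. ,  13.3]), array([102.9,  14.4]), 84.4, np.float64(13.2))
teal
 (np.int32(806), array([550., 152.]), array([570.6, 179.1]), array([50. , 24.2]), 6.0, np.float64(5.7))
 (np.int32(2367), array([354., 203.]), array([630. , -42.2]), array([148.5,  30. ]), -86.6, np.float64(12.1))
('t', 36.48, 'tcp', array([ 0.5805, -0.1182,  0.3397]), 'F', array([-0.7,  0.1, -0.3]), 'op', 0.06, 'gf', 0.0)
```

View pics/w8.png

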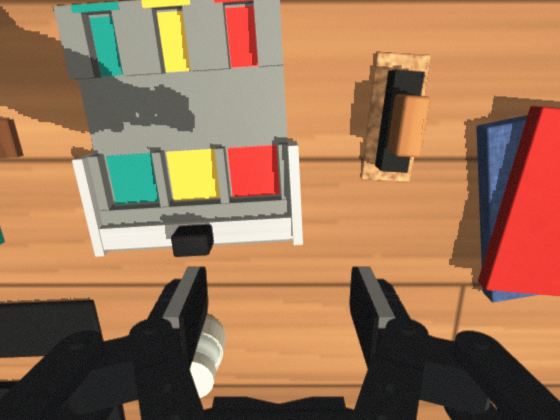

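View pics/w9.png

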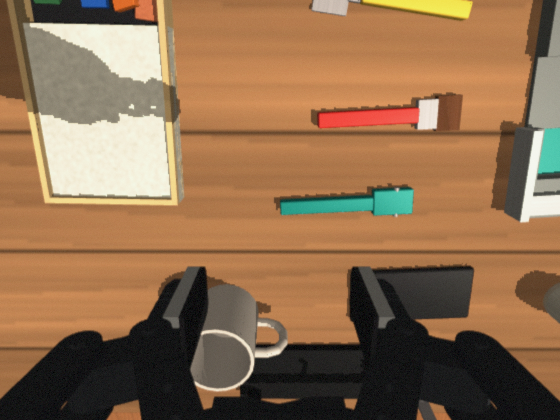

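The lock is parked: the grip block at (192,240) measures tray x 114.4, from 84.4 before, and the stop was felt. The scraper stands at the mat's middle. The brush handle is at (370,118), the clip at (345,202), and the spatula is cut off at the top edge. I pick the brush first, measuring from a hover.

```bash
cat >> h.py <<'E'
COL=dict(brush='red',spatula='yellow',clip='teal'); BAYY=dict(brush=60,spatula=0,clip=-60)
def tool(t,name=None,reg=lambda X,Y:Y<.13):
    w,d,c=shot('wrist',name); W=cloud(d,c); X,Y,Z=np.moveaxis(W,-1,0); m=masks(w)[COL[t]]&(Z<.05)&reg(X,Y)
    r=max(rect(W,m,200),key=lambda r:r[0]); a=np.radians(r[4]); u=np.array([np.cos(a),np.sin(a)]); ce=r[2]/1000
    if t=='clip':   # head = wider end
        P=W[m][:,:2]-ce; s=P@u; n=P@[-u[1],u[0]]
        if np.ptp(n[s<-.05])>np.ptp(n[s>.05]): u=-u
        o=ce
    else:           # head = the end beyond which something stands above the desk
        A=(W[...,:2]-ce); s=A@u; n=A@[-u[1],u[0]]; b=(Z<.03)&(abs(n)<.022)&~m
        hi=lambda k:np.sum(b&(k>.056)&(k<.09)&((Z>.006) if t=='brush' else (hsv(w)[...,1]<70)))
        print('head votes',hi(s),hi(-s))
        if hi(-s)>hi(s): u=-u
        o=ce+.0225*u
    ang=np.degrees(np.arctan2(u[1],u[0])); print(t,'origin',o.round(4),'ang',round(ang,1),r[3],r[5]); return o,ang,r[3]
def hover(t,o,ang,z=.27):
    yaw=(ang+90+90)%180-90; env.reach([*o,z],down(np.radians(yaw))); return yaw
def pick(t,o,ang,grip=60):
    yaw=hover(t,o,ang,.20); env.grip(.05)
    env.movel([*o,.11],.2); c=env.movel([*o,.0752],.06,stop_force=6); print(c,st())
    env.grip(.005,grip); print(st())
    z=env.get_state()['tcp_pos'][2]; up(.18,.15); print(st()); return z,yaw
E
python3 - <<'E'
from h import *
hover('brush',[.533,-.0037],93.1)
o,a,s=tool('brush'); 
z,y=pick('brush',o,a); print('zgrip',z)
shot('wrist','w10')
E
```

```text
head votes 0 1492
brush origin [ 0.5328 -0.0053] ang 93.5 [110.6  15.8] 13.3
False ('t', 39.94, 'tcp', array([ 0.5328, -0.0055,  0.0751]), 'F', array([-0.1, -0.8,  0. ]), 'op', 0.0499, 'gf', 0.0)
('t', 40.35, 'tcp', array([ 0.5331, -0.0054,  0.0757]), 'F', array([-1.5,  1.1,  5.5]), 'op', 0.0144, 'gf', 60.2)
('t', 41.2, 'tcp', array([ 0.5326, -0.0051,  0.1793]), 'F', array([ 0.1, -0. , -0.6]), 'op', 0.014, 'gf', 59.4)
zgrip 0.07573331244875656
```

View pics/w10.png

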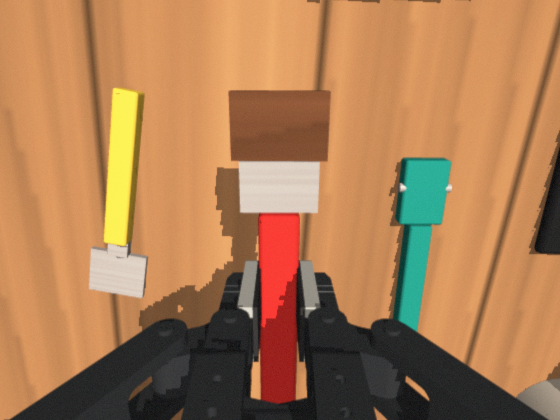

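The brush is held straight, head up at (280,125). I place it, checking its angle in the hand over the bay.

```bash
cat >> h.py <<'E'
def inhand(t):
    w,d,c=shot('wrist'); W=cloud(d,c); Z=W[...,2]; tip=env.get_state()['tcp_pos'][2]-.073
    r=rect(W,masks(w)[COL[t]]&(Z>tip-.03)&(Z<tip+.03)&(tip-.03>.022),200); print('in hand',*r,sep='\n  ')
def place(t,z,dx=0):
    # gripper yaw for axis along tray x: TY+90 or TY-90, nearest in joint 7
    q=env.get_state()['qpos']; best=None
    for k in(90,-90):
        j=kin.inverse_kinematics(tray(dx,BAYY[t],.18),down(np.radians(TY+k)))
        if j is not None: print(k,np.round(j,2)[6])
    return
E
python3 - <<'E'
from h import *
z=.0757; k=-90
env.reach(tray(0,60,.18),down(np.radians(TY+k))); print(st()); inhand('brush')
env.movel(tray(0,60,.11),.2)
c=env.movel(tray(0,60,z+.006),.05,stop_force=6); print(c,st())
env.grip(.035); up(.18); print(st())
env.reach([.63,-.0422,.27],down(np.radians(3))); o,a,s=tool('clip','w11')
E
```

```text
('t', 42.83, 'tcp', array([0.5012, 0.299 , 0.1798]), 'F', array([ 0.3,  0.5, -0.7]), 'op', 0.0142, 'gf', 59.4)
in hand
  (np.int32(6806), array([278., 304.]), array([488. , 298.6]), array([91.2, 15.6]), 2.9, np.float64(117.4))
True ('t', 43.95, 'tcp', array([0.5006, 0.3001, 0.0818]), 'F', array([-0.9, -0.1,  6.1]), 'op', 0.0142, 'gf', 60.1)
('t', 44.83, 'tcp', array([0.4999, 0.3002, 0.1804]), 'F', array([ 0.7, -0.1, -0.4]), 'op', 0.0351, 'gf', 0.0)
clip origin [ 0.6296 -0.0413] ang 92.7 [148.5  28.9] 12.3
```

Run:
```python
from h import *
z,y=pick('clip',np.array([.6296,-.0413]),92.7); print(z,y)
env.reach(tray(0,-60,.18),down(np.radians(TY-90))); print(st()); inhand('clip')
env.movel(tray(0,-60,.11),.2)
c=env.movel(tray(0,-60,z+.006),.05,stop_force=6); print(c,st())
env.grip(.035); up(.18); print(st())
env.reach([.43,-.01,.27],down(np.radians(-7))); o,a,s=tool('spatula','w12')
```

```text
False ('t', 48.48, 'tcp', array([ 0.6297, -0.0414,  0.0752]), 'F', array([ 0.3, -0.4,  0.7]), 'op', 0.0498, 'gf', 0.0)
('t', 48.88, 'tcp', array([ 0.63  , -0.0414,  0.0758]), 'F', array([-0.6,  1.3,  4.9]), 'op', 0.0142, 'gf', 61.0)
('t', 49.73, 'tcp', array([ 0.6293, -0.0411,  0.1791]), 'F', array([-0.7,  0.5, -0.3]), 'op', 0.014, 'gf', 60.5)
0.07580148156489162 2.6999999999999886
('t', 51.2, 'tcp', array([0.5084, 0.1796, 0.1799]), 'F', array([ 0.3,  0.6, -0.6]), 'op', 0.0143, 'gf', 60.4)
in hand
  (np.int32(16041), array([278., 219.]), array([515.6, 180.6]), array([132.6,  29.7]), 3.1, np.float64(115.9))
True ('t', 52.33, 'tcp', array([0.5078, 0.1803, 0.0818]), 'F', array([-0.7, -0.1,  6.5]), 'op', 0.0139, 'gf', 61.3)
('t', 53.2, 'tcp', array([0.5072, 0.1807, 0.1803]), 'F', array([0.1, 0.2, 0. ]), 'op', 0.0353, 'gf', 0.0)
head votes 0 1138
spatula origin [ 0.4235 -0.0087] ang -97.8 [103.6  14.5] 13.3
```

View pics/w12.png

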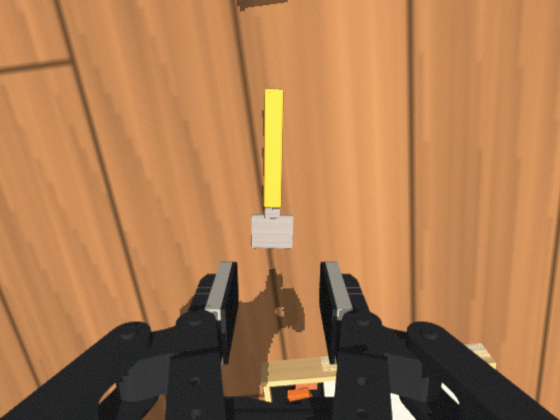

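The spatula's handle is at (273,148) and its head at (272,231). It lies right at the inner reach limit, so I check IK first.

Run:
```python
from h import *
o=np.array([.4235,-.0087]);a=-97.8;u=np.array([np.cos(np.radians(a)),np.sin(np.radians(a))])
for k in(0,-.01,-.015): print(k,[None if (j:=kin.inverse_kinematics(np.r_[o+k*u,z],down(np.radians(a+90)))) is None else np.round(j,2) for z in(.0752,.11,.20)])
z,y=pick('spatula',o,a); print(z,y)
q=down(np.radians(TY+90))
env.reach(tray(0,0,.18),q); print(st()); inhand('spatula')
env.movel(tray(0,0,.11),.2)
c=env.movel(tray(0,0,z+.006),.05,stop_force=6); print(c,st())
env.grip(.035); up(.18); print(st())
env.reach([.56,.27,.30],down(np.pi/2)); 
w,d,c=shot('wrist','w13'); np.savez('pics/w13.npz',p=w,d=d,**c)
W=cloud(d,c);m=masks(w);Z=W[...,2]
for n in('red','yellow','teal'):print(n,*rect(W,m[n]&(Z<.03)&(Z>.012)&(W[...,1]<.4),80),sep='\n ')
```

```text
0 [array([-0.65,  0.58,  0.64,  2.33, -0.81,  0.47,  0.53]), array([-0.71,  0.51,  0.73,  2.32, -0.68,  0.53,  0.42]), array([-0.89,  0.3 ,  0.9 ,  2.27, -0.37,  0.71,  0.14])]
-0.01 [array([-0.67,  0.58,  0.64,  2.32, -0.81,  0.47,  0.51]), array([-0.74,  0.51,  0.73,  2.32, -0.68,  0.54,  0.4 ]), array([-0.91,  0.3 ,  0.9 ,  2.27, -0.37,  0.71,  0.12])]
-0.015 [array([-0.68,  0.58,  0.64,  2.32, -0.81,  0.47,  0.5 ]), array([-0.75,  0.51,  0.73,  2.32, -0.68,  0.54,  0.39]), array([-0.92,  0.31,  0.9 ,  2.27, -0.37,  0.72,  0.1 ])]
False ('t', 56.38, 'tcp', array([ 0.4236, -0.0088,  0.0754]), 'F', array([-0.7,  0.4, -0.8]), 'op', 0.0499, 'gf', 0.0)
('t', 56.79, 'tcp', array([ 0.4237, -0.0087,  0.0757]), 'F', array([-1.5,  0.1,  7.2]), 'op', 0.0144, 'gf', 58.9)
('t', 57.64, 'tcp', array([ 0.4233, -0.0084,  0.1795]), 'F', array([-0.6, -0.5, -0.6]), 'op', 0.0142, 'gf', 58.6)
0.0756936114029583 -7.799999999999997
('t', 58.67, 'tcp', array([0.5043, 0.2382, 0.1791]), 'F', array([ 0.2, -0.6, -1.2]), 'op', 0.014, 'gf', 58.6)
in hand
  (np.int32(5048), array([278., 168.]), array([453.8, 235.6]), array([50. , 15.2]), 2.9, np.float64(116.7))
  (np.int32(1491), array([278., 330.]), array([519.8, 239.3]), array([25.7, 14.7]), 2.8, np.float64(116.6))
True ('t', 59.78, 'tcp', array([0.5042, 0.24  , 0.0818]), 'F', array([-0.8, -0.4,  5.1]), 'op', 0.0141, 'gf', 59.3)
('t', 60.66, 'tcp', array([0.5036, 0.2399, 0.1806]), 'F', array([-0.7, -0. , -1.3]), 'op', 0.035, 'gf', 0.0)
red
 (np.int32(817), array([307.,  69.]), array([478.8, 298.7]), array([104.,  16.]), 2.9, np.float64(19.1))
yellow
 (np.int32(295), array([235.,   3.]), array([414.9, 234.5]), array([37.8,  5.1]), -89.0, np.float64(19.9))
 (np.int32(2115), array([244.,  81.]), array([480. , 238.9]), array([104.3,  15.6]), 3.3, np.float64(19.3))
teal
 (np.int32(4090), array([185.,  97.]), array([492.4, 180.6]), array([156.5,  39.4]), 4.3, np.float64(18.7))
```

View pics/w13.png

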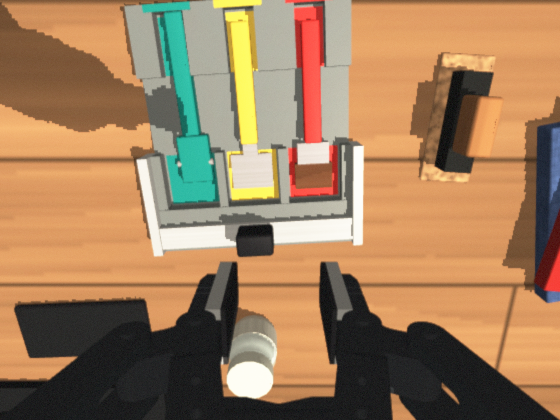

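All three tools lie flat in their own bays with heads towards the bar: clip (195,150), spatula (250,160), brush (313,155). Now I slide the lock forward.

Run:
```python
from h import *
q=down(np.radians(TY)); env.reach(tray(114.5,0,.20),q); env.grip(.06)
env.movel(tray(114.5,0,.108),.15,stop_force=8); env.grip(.01,30); print(st())
z=env.get_state()['tcp_pos'][2]
c=env.movel(tray(46,0,z),.05,stop_force=14); print(c,st())
env.grip(.06); up(.2); print(st())
env.reach([.56,.27,.30],down(np.pi/2)); w,d,c=shot('wrist','w14'); W=cloud(d,c);X,Y,Z=np.moveaxis(W,-1,0)
for r in rect(W,(Z>.054)&(Z<.065)&(Y<.37)&(X<.68)&(X>.5),40): print('grip',r,'tray x',((r[2]/1000-[.5046,.2401])@[np.cos(np.radians(TY)),np.sin(np.radians(TY))]).round(4))
p,_,_=shot('scene'); 
env.reach([.55,-.28,.33],down(np.radians(90))); b,_,_=shot('wrist')
cv2.imwrite('pics/f.png',np.vstack([np.hstack([cv2.resize(w,(400,300)),cv2.resize(b,(400,300))]),np.pad(cv2.resize(p,(400,300)),((0,0),(0,400),(0,0)))])); print(st())
```

```text
('t', 63.96, 'tcp', array([0.6195, 0.2471, 0.1091]), 'F', array([-0.1,  0.2,  6.1]), 'op', 0.0211, 'gf', 34.6)
True ('t', 65.03, 'tcp', array([0.561 , 0.2436, 0.1091]), 'F', array([ 2.2,  0.9, -0.7]), 'op', 0.0216, 'gf', 34.2)
('t', 66.0, 'tcp', array([0.5621, 0.2439, 0.2008]), 'F', array([ 0.8, -0.5, -0. ]), 'op', 0.0602, 'gf', 0.0)
grip (np.int32(957), array([249., 181.]), array([559.3, 243.8]), array([34.3, 22.3]), -88.1, np.float64(58.1)) tray x 0.0548
('t', 69.24, 'tcp', array([ 0.5508, -0.2786,  0.3298]), 'F', array([-0.4,  0.7,  0.5]), 'op', 0.0601, 'gf', 0.0)
```

View pics/f.png

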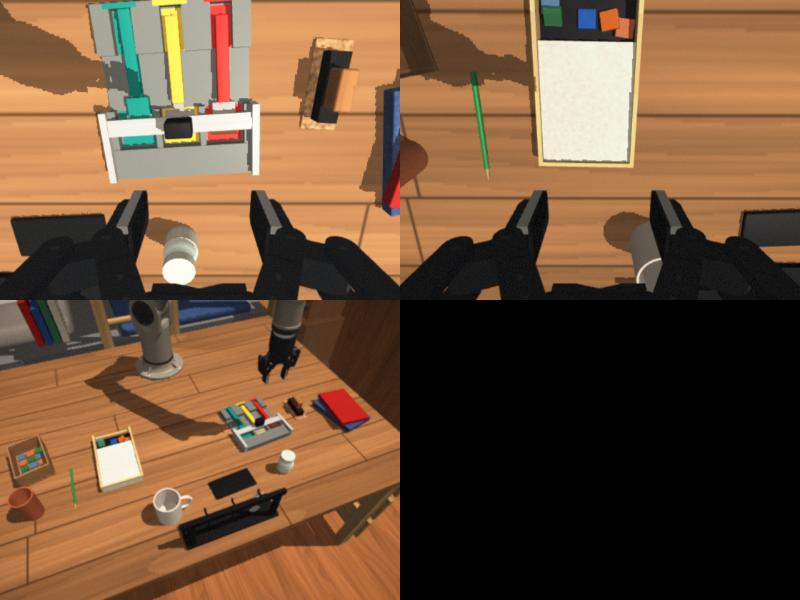

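The bar measures tray x 54.8 (end stop 55) and lies over all three heads. All five chips are in the trough at (550–625, 15–25), the scraper stands on its mat at (333,85), and the bystanders have not moved.

```bash
python3 -c "
from h import *
print(job.job_done())"
```

```text
the job is handed in; nothing more can be done
None
```

The job is handed in: all five chips are in the trough, the scraper is back upright in the middle of its mat, all three tools lie in their own compartments with heads to the bar, and the lock bar is forward at its end stop.

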